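# Tip the standing drill case down into its outline

## Robot

A 7-joint arm with a two-finger parallel gripper is mounted at the origin on a cart in front of the work surface, level with it; the furniture and walls round the work are solid. World frame = base frame: x ahead of the robot, y to its left, z up, the work surface at z = 0. Lengths are in m, angles in rad, forces in N, time in s.
With the tool pointing down it reaches from about 0.425 to 0.875 m from the base axis. Payload 4.7 kg.
Tool frame: the origin (TCP) lies midway between the tips of the shut fingers; the grasp point (between the pads) lies 19 mm behind it; z points along the fingers, x is the direction in which the jaws open and shut, and the axes are right-handed (so a half turn about z gives the same grasp; the last joint's range is limited). The gripper opens to 87 mm and grips with 3 to 60 N. Pads are 19 mm wide; open, the fingers measure 117 mm over their backs; the gripper's body (75 mm by 190 mm) begins 51 mm behind the grasp point.
Start: joints at [1.314, 0.321, -0.07, 1.45, 0.023, 1.371, -0.057], TCP at [0.174, -0.626, 0.223] pointing down, gripper open.
Joint ranges: [-2.86, 2.86], [-0.3, 2.09], [-1.38, 1.24], [0.06, 2.45], [-1.56, 4.7], [0.09, 2.05], [-2.69, 2.69]. Speed limits (rad/s): [2.57, 2.57, 3.14, 3.14, 3.14, 3.14, 3.14].

## Interface

Orientations are given as a rotation vector (axis times angle).
In Python, from bench import get_state, eyes, ticket gives the robot as it stands.
- The arm moves only by the tool carry_out, never from a script. Its argument "motion" is a list of rows, each a list of 2 entries, a list of its own where there are three numbers: the shift along the world's x, y, z in m, then the turn about the world's z in rad. A call has 1 to 20 rows; each row is the pose to reach, as a shift and turn from the pose commanded when the call began; what a row does not reach only later rows make up. A row lasts 1/10 s, in which the tool goes at most 50 mm and 8.59 degrees, less where a joint would pass 70% of its speed; a pose out of reach is approached as far as the arm can. A call with a gripper value outside its range is refused whole. "grip" is the gripper command: -1 is fully open, 1 is shut, values between are in proportion, set as the call begins (left out, the last holds). The fingers move at their own pace and stop on an object; "squeeze" is the grip in N (left out, the last holds). Time passes only in rows, so rows that repeat a pose let the fingers close. It gives the time, the measured TCP pose, the force and the opening at its end, in the units of the state.
- get_state(): the state, without advancing time (a new reading comes with each control period).
- eyes.get_image(name): name is "side" or "top"; returns a dict with "pixels" (420x560x3 uint8, blue, green, red), "mtx" (3x3 intrinsics, pixels), "extrinsics" (4x4, takes a point from camera to world coordinates). Camera axes: x right, y down, z forward; pixel columns grow to the right and rows downward; lengths in m; the calibration is good to about 2 mm. A picture is of the moment at which its call begins. There is no depth.
- ticket.close_job(): hands the job in, once; it reports no verdict.
The state is a dict: "time": time; "joint_positions": joint angles; "qd": joint speeds; "joint_torque": joint torques, N m; "position": TCP position; "tool_rot": TCP orientation; "ft_force": force on the tool from outside, world axes, zero at the start; "torque": the same for the moment, N m; "grip_width": opening from 0.0 (shut) to 1.0 (fully open).
Only numpy, scipy, OpenCV 4.12 (cv2) and the standard library are available. Lean on these libraries where they do the work, as an engineer would, in place of code of your own. Each camera call takes 0.05 s, during which the arm holds its last target. There are 200 camera calls.

## Task

The drill case has been left standing on its end on the tool board, at one end of the large rectangular outline where it belongs. Without gripping or lifting it, gently push it with the fingers high up so that it tips over into the outline, and leave it lying flat, entirely within the rectangle (touching the line is fine; nudge it along the board if it is not quite in). Leave the steel collar, the spanner and the other things on the bench where they are.

Things in the scene. Friction and masses are not known exactly. Their poses are not given: they have to be found in the camera images.
- case: Flat closed red-black drill case, 70 (own x) x 110 (y) x 20 mm (z), 0.22 kg, loose. Origin: centre of its broad underside; z out of the lid. At the start it stands on the end at y = -55 mm, y up, top 110 mm above the board; underside faces the outline, z is level, away from it. It must fall the way its underside faces (-z) and so ends lid up. It tips once its top has moved about 20 mm.
- outline (a point): Centre of the large rectangle drawn on the tool board: clear inside 140 mm (its x) by 100 mm (y), line 5 mm wide and flush; z up. The case stands across its -x end, roughly square, and shall fall towards +x. The board, fixed plywood 310 x 190 x 6 mm, top 6 mm above the bench, may be turned any way.
- collar: Loose steel shaft collar, 54 mm across and 20 mm high, lying in the round outline behind the case (170 mm from the rectangle's centre along -x). Origin: centre of its underside. To be left alone.
- spanner: Loose small open-ended spanner, 164 x 29 x 6 mm, lying in its long narrow outline along the edge of the board, on the +y side of the rectangle. Origin: centre of its underside. To be left alone.
- tape_measure: Loose tape measure, 37 x 81 x 62 mm, on the bench to the robot's right. To be left alone.
- offcut2: Loose dark wedge-shaped wood offcut, 60 x 100 x 26 mm, on the bench to the robot's right. To be left alone.
- case_corner0 (a point): A corner of the case's broad underside, at x = -34, y = -55 (stands on the board at the start), in mm in the case's frame.
- case_corner1 (a point): A corner of the case's broad underside, at x = +34, y = -55 (stands on the board at the start), in mm in the case's frame.
- case_corner2 (a point): A corner of the case's broad underside, at x = +34, y = +55 (at the top at the start), in mm in the case's frame.
- case_corner3 (a point): A corner of the case's broad underside, at x = -34, y = +55 (at the top at the start), in mm in the case's frame.

How it is judged:
On the way:
1. the case has gone over onto its underside (angle between case's own z axis and vertical below 0.2 rad), for 0.1 s.
At the end, for the whole second after the job is handed in: The case lies flat on the board, lid up and at rest (tilt under 0.1 rad, underside within 6 mm of the board), with all four corners within the outer edge of the rectangle's line (75 mm along x and 55 mm along y from its centre) (x of case_corner0 in the frame of outline between -0.075 and 0.075 m and y of case_corner0 in the frame of outline between -0.055 and 0.055 m and x of case_corner1 in the frame of outline between -0.075 and 0.075 m and y of case_corner1 in the frame of outline between -0.055 and 0.055 m and x of case_corner2 in the frame of outline between -0.075 and 0.075 m and y of case_corner2 in the frame of outline between -0.055 and 0.055 m and x of case_corner3 in the frame of outline between -0.075 and 0.075 m and y of case_corner3 in the frame of outline between -0.055 and 0.055 m and angle between case's own z axis and vertical below 0.1 rad and z of case in the frame of outline below 0.006 m and linear speed of case below 0.01 m/s and angular speed of case below 0.1 rad/s); the robot touches nothing.
It fails at once if the case is lifted: all four corners of its underside more than 10 mm above the board (z of each of case_corner0, case_corner1, case_corner2, case_corner3 in the frame of outline above 0.01 m).
It fails at once if the case is gripped or pushed hard: more than 15 N between fingers and case (contact force between the fingers and case above 15 N).
It fails at once if the collar, spanner, tape measure or wood offcut is moved by more than 15 mm (distance of any of collar, spanner, tape_measure, offcut2 from where it was at the start of the episode above 0.015 m).
It also fails if it takes over 64 s, if anything falls off the work surface, if the arm or the gripper's body presses on something with over 40 N, if the wrist force passes 120 N, or if a joint passes its speed limit or range.

## Working session

There is one attempt and no reset: what is moved stays moved. The work goes in short steps, Python scripts to look and compute and a tool call to move; the robot and the scene stay as the last step left them, time stands still between calls to the robot, and variables do not carry over. Pictures are saved under pics/ and viewed, about 8 in all and at most 12, crops included, and the job is handed in when it is done.

Besides the shell and the picture viewer there is one more tool, called after "Request:" as a command line: name --argument value ..., lists and objects as JSON in quotes. carry_out: Moves the arm, as the interface text tells. Its arguments: {"type":"object","properties":{"motion":{"type":"array","items":{"type":"array"}},"grip":{"type":"number"},"squeeze":{"type":"number"}},"required":["motion"]}

```bash
mkdir -p pics; ls; cat > h.py <<'E'
import numpy as np, cv2
from bench import get_state, eyes, ticket
def shot(n,f=None):
    d=eyes.get_image(n); im=np.array(d["pixels"]); 
    if f: cv2.imwrite("pics/"+f,im)
    return im,np.array(d["mtx"]),np.array(d["extrinsics"])
def ray(px,K,T,z):
    px=np.atleast_2d(np.array(px,float)); r=np.c_[px,np.ones(len(px))]@np.linalg.inv(K).T@T[:3,:3].T
    o=T[:3,3]; return o+r*((z-o[2])/r[:,2])[:,None]
def proj(P,K,T):
    P=np.atleast_2d(P); c=(P-T[:3,3])@T[:3,:3]; p=c@K.T; return p[:,:2]/p[:,2:]
E
python3 - <<'E'
from h import *
for n in("top","side"):
    im,K,T=shot(n,n+"0.png"); print(n,K.round(1).tolist(),T.round(3).tolist()); np.savez(n+"0.npz",im=im,K=K,T=T)
print(get_state())
E
```

```text
pics
top [[523.7, 0.0, 277.7], [0.0, 523.7, 210.3], [0.0, 0.0, 1.0]] [[-0.019, -0.98, 0.196, 0.316], [-1.0, 0.022, 0.015, -0.239], [-0.019, -0.196, -0.98, 1.295], [0.0, 0.0, 0.0, 1.0]]
side [[515.9, 0.0, 283.2], [0.0, 515.9, 211.3], [0.0, 0.0, 1.0]] [[-0.977, -0.101, 0.189, 0.312], [-0.214, 0.478, -0.852, 0.874], [-0.005, -0.872, -0.489, 0.722], [0.0, 0.0, 0.0, 1.0]]
{'time': 0.1, 'joint_positions': array([ 1.31410866,  0.32173394, -0.07012013,  1.45154167,  0.02259981,
        1.37080453, -0.05694586]), 'qd': array([-0.00020515, -0.00093081, -0.00053754, -0.00040424, -0.00098139,
       -0.00073645, -0.00140263]), 'joint_torque': array([ 4.11800966e-04, -4.92571378e+01, -4.05724961e-01, -3.13397527e+01,
       -6.41585025e-02,  3.95025162e-02,  6.43851240e-05]), 'position': array([ 0.17371162, -0.62584651,  0.22158655]), 'tool_rot': array([-2.50021056e+00,  1.90065797e+00,  2.20053841e-03]), 'ft_force': array([0.10498208, 0.40352132, 0.39293818]), 'torque': array([0.05925864, 0.00925529, 0.01027333]), 'grip_width': 0.9978065226747284}
```

View pics/top0.png

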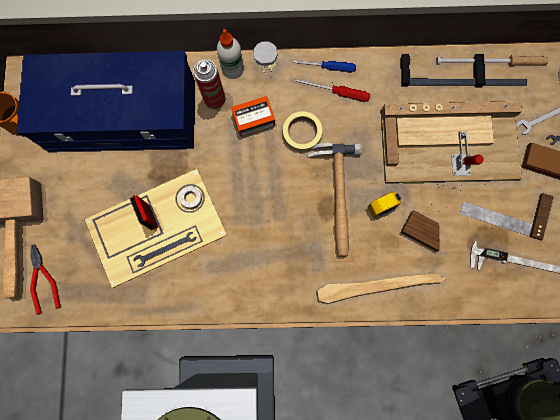

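View pics/side0.png

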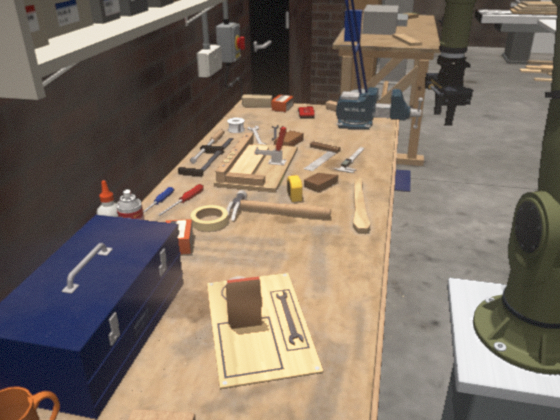

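The top view shows the board around (155,230), with the case at (144,212), the collar at (190,197) and the spanner at (165,250). The rectangle lies to the left of the case. I'll zoom in next.

```bash
python3 - <<'E'
from h import *
a=cv2.imread("pics/top0.png")[160:295,75:235]; b=cv2.imread("pics/side0.png")[265:390,195:330]
cv2.imwrite("pics/ca.png",cv2.resize(a,None,fx=5,fy=4.4 and 4.4,interpolation=cv2.INTER_CUBIC) if 0 else cv2.resize(a,None,fx=4,fy=4,interpolation=cv2.INTER_CUBIC))
cv2.imwrite("pics/cb.png",cv2.resize(b,None,fx=4,fy=4,interpolation=cv2.INTER_CUBIC))
E
```

```text
(no output)
```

View pics/ca.png

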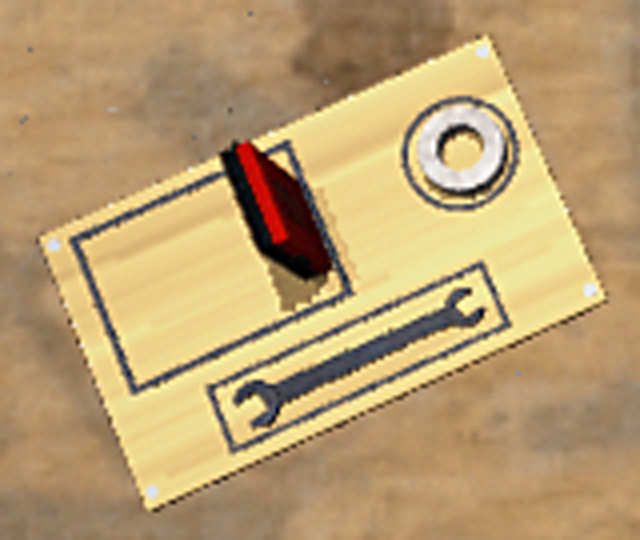

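View pics/cb.png

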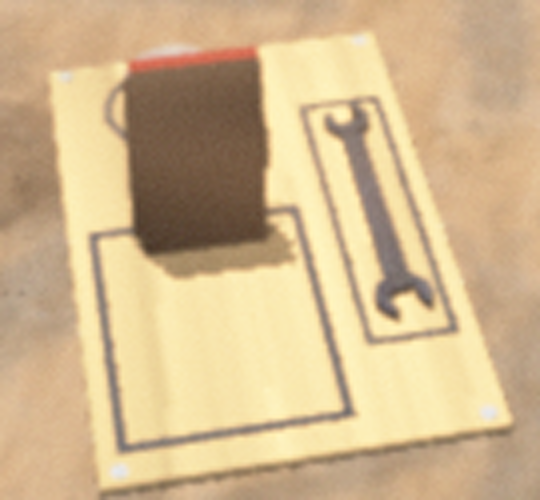

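The zoomed top view puts the rectangle's line corners at crop (77,240), (290,145), (350,293) and (136,390). The side view shows the case's underside face, with its bottom edge from (143,250) to (266,233) and its top edge from (131,72) to (257,60).

```bash
cat >> h.py <<'E'
# outline frame estimate
def fit(A,W):  # 2D rigid fit model A->W
    A=np.array(A);W=np.array(W)[:,:2]; a=A-A.mean(0);w=W-W.mean(0)
    t=np.arctan2((a[:,0]*w[:,1]-a[:,1]*w[:,0]).sum(),(a*w).sum()); R=np.array([[np.cos(t),-np.sin(t)],[np.sin(t),np.cos(t)]])
    return t,R,W.mean(0)-R@A.mean(0)
E
python3 - <<'E'
from h import *
t=np.load("top0.npz"); s=np.load("side0.npz")
ct=lambda L:np.array(L)/4+[75,160]-.375; cs=lambda L:np.array(L)/4+[195,265]-.375
# +x end = left in top. +y side=spanner side(down). 
M=[[.0725,-.0525],[-.0725,-.0525],[-.0725,.0525],[.0725,.0525]]
W=ray(ct([(77,240),(290,145),(350,293),(136,390)]),t["K"],t["T"],.006); print("top",W.round(4))
th,R,c=fit(M,W);print(th,c,(np.array(M)@R.T+c-W[:,:2]).round(4).tolist())
# side: far -x corner hidden
W2=ray(cs([(120,450),(93,234),(296,209),(350,413)]),s["K"],s["T"],.006); print(W2.round(4))
th2,R2,c2=fit(M,W2);print(th2,c2,(np.array(M)@R2.T+c2-W2[:,:2]).round(4).tolist())
f=lambda R,c,P:((P[:,:2]-c)@R).round(4).tolist()
B=ray(cs([(143,250),(266,233)]),s["K"],s["T"],.006);print("bottom",B,f(R2,c2,B))
Tp=ray(cs([(131,72),(257,60)]),s["K"],s["T"],.116);print("top",Tp,f(R2,c2,Tp))
Tt=ray(ct([(222,155),(262,243)]),t["K"],t["T"],.116);print("topview under edge",Tt,f(R,c,Tt))
Tt=ray(ct([(243,142),(286,242)]),t["K"],t["T"],.116);print("topview lid edge",Tt,f(R,c,Tt))
C=ray(ct([(462,150)]),t["K"],t["T"],.026);print("collar",C,f(R,c,C))
E
```

```text
top [[0.5602 0.2442 0.006 ]
 [0.6185 0.1113 0.006 ]
 [0.5227 0.0708 0.006 ]
 [0.4647 0.2026 0.006 ]]
1.9819160791763049 [0.5414931  0.15723241] [[0.0005, 0.0004], [0.0001, 0.0004], [-0.0003, -0.001], [-0.0003, 0.0001]]
[[0.5619 0.2455 0.006 ]
 [0.6202 0.1107 0.006 ]
 [0.523  0.0703 0.006 ]
 [0.465  0.202  0.006 ]]
1.9811371475592894 [0.54252852 0.15710591] [[-0.0001, -0.0009], [-0.0006, 0.0009], [0.0003, -0.0006], [0.0004, 0.0006]]
bottom [[0.59152222 0.11680931 0.006     ]
 [0.53363983 0.09141636 0.006     ]] [[-0.0565, -0.0289], [-0.0567, 0.0344]]
top [[0.5921714  0.11390644 0.116     ]
 [0.53508261 0.09196756 0.116     ]] [[-0.0594, -0.0283], [-0.0568, 0.0328]]
topview under edge [[0.58759989 0.12088053 0.116     ]
 [0.53519364 0.09585589 0.116     ]] [[-0.0517, -0.0277], [-0.0537, 0.0303]]
topview lid edge [[0.59505791 0.10890747 0.116     ]
 [0.53547136 0.08201151 0.116     ]] [[-0.0657, -0.0298], [-0.0665, 0.0356]]
collar [[ 0.60809226 -0.00189119  0.026     ]] [[-0.1725, 0.0025]]
```

```bash
python3 - <<'E'
from h import *
t=np.load("top0.npz"); s=np.load("side0.npz")
P=[np.array(d["K"]@np.linalg.inv(d["T"])[:3]) for d in(t,s)]
X=cv2.triangulatePoints(P[0],P[1],np.array([[193.,124]]).T,np.array([[181.,240]]).T);print("box corner",(X[:3]/X[3]).T)
print(ray([(193,148)],t["K"],t["T"],0), ray([(181,265)],s["K"],s["T"],0))
th=1.9815;c=np.array([.542,.1572]);R=np.array([[np.cos(th),-np.sin(th)],[np.sin(th),np.cos(th)]])
for p in[(-.125,.002),(-.09,.002),(-.03,.002)]:print(p,R@p+c,R@p+c-[.1737,-.6258])
E
```

```text
box corner [[ 0.75634342 -0.02453653  0.11044389]]
[[ 0.74448702 -0.00266369  0.        ]] [[ 7.77165194e-01 -7.50427348e-02  1.11022302e-16]]
(-0.125, 0.002) [0.59007314 0.04179648] [0.41637314 0.66759648]
(-0.09, 0.002) [0.57609923 0.07388588] [0.40239923 0.69968588]
(-0.03, 0.002) [0.55214396 0.12889629] [0.37844396 0.75469629]
```

Request:
carry_out --motion '[[[0.013, 0.021, 0.005], 0.05], [[0.039, 0.063, 0.01], 0.16], [[0.065, 0.104, 0.02], 0.27], [[0.091, 0.146, 0.02], 0.37], [[0.117, 0.188, 0.02], 0.48], [[0.143, 0.23, 0.02], 0.59], [[0.169, 0.271, 0.02], 0.69], [[0.195, 0.313, 0.02], 0.8], [[0.221, 0.355, 0.02], 0.91], [[0.247, 0.397, 0.02], 1.02], [[0.273, 0.438, 0.02], 1.12], [[0.299, 0.48, 0.02], 1.23], [[0.325, 0.522, 0.02], 1.34], [[0.351, 0.563, 0.02], 1.44], [[0.377, 0.605, 0.02], 1.55], [[0.4, 0.642, 0.02], 1.64], [[0.412, 0.661, 0.01], 1.69], [[0.416, 0.668, 0.0], 1.71], [[0.416, 0.668, 0.0], 1.71], [[0.416, 0.668, 0.0], 1.71]]' --grip 0.3

```text
time: 2.1
position: [0.5892, 0.0398, 0.222]
tool_rot: [3.076, 0.636, -0.003]
ft_force: [0.9, -0.7, 0.5]
grip_width: 0.355
```

Request:
carry_out --motion '[[[0, 0, -0.015], 0], [[0, 0, -0.04], 0], [[0, 0, -0.065], 0], [[0, 0, -0.09], 0], [[0, 0, -0.11], 0], [[0, 0, -0.12], 0], [[0, 0, -0.122], 0], [[0, 0, -0.122], 0], [[0, 0, -0.122], 0]]'

```text
time: 3.0
position: [0.5907, 0.0415, 0.1018]
tool_rot: [3.075, 0.639, 0.003]
ft_force: [0.8, 0.9, -0.2]
grip_width: 0.35
```

```bash
python3 - <<'E'
from h import *
a=shot("top")[0][140:290,75:235]; b=shot("side")[0][225:390,195:330]
A=cv2.resize(a,(480,450),interpolation=cv2.INTER_CUBIC);B=cv2.resize(b,None,fx=450/165,fy=450/165,interpolation=cv2.INTER_CUBIC)[:,:315]
cv2.imwrite("pics/c1.png",np.hstack([A,B]));print(get_state()["position"],get_state()["ft_force"])
E
```

```text
[0.59062173 0.04171149 0.10172102] [ 0.7966131  -0.09606228 -0.01457511]
```

View pics/c1.png

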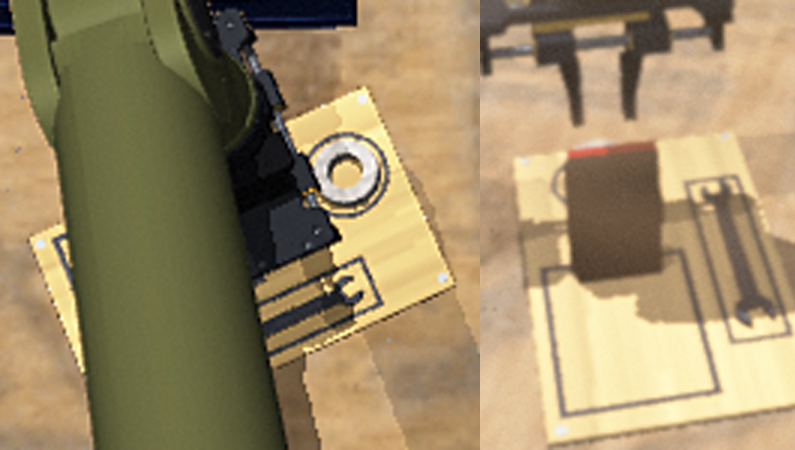

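Request:
carry_out --motion '[[[-0.002, 0.005, -0.004], 0], [[-0.004, 0.01, -0.004], 0], [[-0.007, 0.016, -0.004], 0], [[-0.009, 0.021, -0.004], 0], [[-0.011, 0.025, -0.004], 0], [[-0.012, 0.028, -0.004], 0], [[-0.013, 0.03, -0.004], 0], [[-0.014, 0.032, -0.004], 0], [[-0.015, 0.034, -0.004], 0], [[-0.016, 0.036, -0.004], 0], [[-0.0165, 0.038, -0.004], 0], [[-0.0175, 0.04, -0.004], 0], [[-0.018, 0.042, -0.004], 0], [[-0.019, 0.044, -0.004], 0], [[-0.02, 0.046, -0.004], 0]]'

```text
time: 4.6
position: [0.5698, 0.0878, 0.0966]
tool_rot: [3.076, 0.639, 0.0]
ft_force: [0.0, 0.7, 0.3]
grip_width: 0.348
```

```bash
python3 - <<'E'
from h import *
im,K,T=shot("side"); b=im[225:390,195:330]
cv2.imwrite("pics/c2.png",cv2.resize(b,None,fx=3,fy=3,interpolation=cv2.INTER_CUBIC))
E
```

```text
(no output)
```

View pics/c2.png

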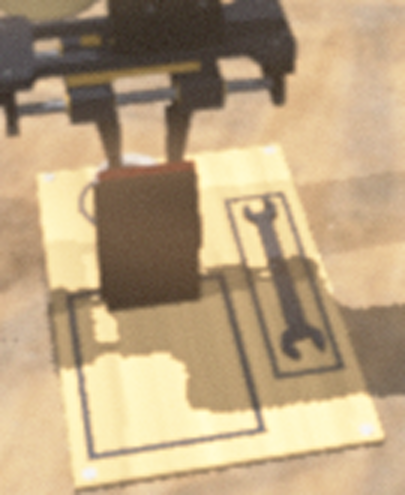

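The side view shows the fingers against the top of the case and its base still in place. I'll keep pushing slowly.

Request:
carry_out --motion '[[[-0.001, 0.002, 0], 0], [[-0.0015, 0.0035, 0], 0], [[-0.002, 0.005, 0], 0], [[-0.003, 0.007, 0], 0], [[-0.004, 0.009, 0], 0], [[-0.005, 0.011, 0], 0], [[-0.0055, 0.013, 0], 0], [[-0.0065, 0.015, 0], 0], [[-0.007, 0.0165, 0], 0], [[-0.008, 0.018, 0], 0], [[-0.008, 0.018, 0], 0], [[-0.008, 0.018, 0], 0], [[-0.008, 0.018, 0], 0]]'

```text
time: 5.95
position: [0.5619, 0.1055, 0.0966]
tool_rot: [3.076, 0.639, 0.0]
ft_force: [0.1, 0.6, 0.5]
grip_width: 0.349
```

```bash
python3 - <<'E'
from h import *
im,K,T=shot("side"); b=im[225:390,195:330]
cv2.imwrite("pics/c3.png",cv2.resize(b,None,fx=3,fy=3,interpolation=cv2.INTER_CUBIC))
E
```

```text
(no output)
```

View pics/c3.png

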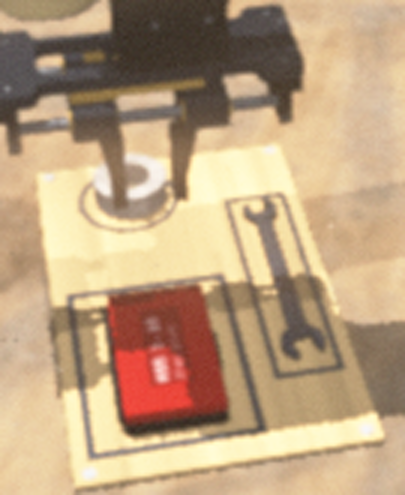

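The case has gone over and lies lid up inside the rectangle. I'll raise the arm and swing it clear to check.

Request:
carry_out --motion '[[[0.002, -0.005, 0.01], 0], [[0.005, -0.012, 0.035], 0], [[0.007, -0.02, 0.07], 0], [[0.007, -0.04, 0.105], 0], [[0.007, -0.07, 0.13], 0], [[0.007, -0.11, 0.14], -0.05], [[0.007, -0.15, 0.14], -0.1], [[0.007, -0.19, 0.14], -0.15], [[0.007, -0.23, 0.14], -0.2], [[0.007, -0.27, 0.14], -0.25], [[0.007, -0.3, 0.14], -0.3], [[0.007, -0.32, 0.14], -0.3], [[0.007, -0.32, 0.14], -0.3], [[0.007, -0.32, 0.14], -0.3]]'

```text
time: 7.4
position: [0.5692, -0.2126, 0.2366]
tool_rot: [-3.135, -0.176, -0.0]
ft_force: [0.2, 0.1, -0.3]
grip_width: 0.353
```

```bash
python3 - <<'E'
from h import *
th=1.9815;c=np.array([.542,.1572]);R=np.array([[np.cos(th),-np.sin(th)],[np.sin(th),np.cos(th)]])
out=[]
for n,(y0,y1,x0,x1) in dict(top=(160,295,75,235),side=(265,390,195,330)).items():
    im,K,T=shot(n); np.savez(n+"1.npz",im=im,K=K,T=T)
    h=cv2.cvtColor(im,cv2.COLOR_BGR2HSV); m=cv2.inRange(h,(0,150,70),(8,255,255))|cv2.inRange(h,(172,150,70),(180,255,255))
    k=np.zeros_like(m);k[y0:y1,x0:x1]=m[y0:y1,x0:x1]
    cn=max(cv2.findContours(k,0,2)[0],key=cv2.contourArea)
    bx=cv2.boxPoints(cv2.minAreaRect(cn))
    p=cn[:,0].astype(float)
    ap=cv2.approxPolyDP(cn,4,True)[:,0]; print(n,cv2.contourArea(cn),ap.tolist())
    W=ray(p,K,T,.026)[:,:2]; r=cv2.minAreaRect(((W-c)@R*1000).astype(np.float32)); print(r,cv2.boxPoints(r).round(1).tolist())
    out.append(cv2.resize(im[y0:y1,x0:x1],(400,380),interpolation=cv2.INTER_CUBIC))
cv2.imwrite("pics/c4.png",np.hstack(out))
E
```

```text
top 1072.5 [[138, 207], [98, 225], [107, 247], [147, 230]]
((8.854442596435547, 2.2141876220703125), (64.31654357910156, 109.73613739013672), 89.57896423339844) [[-46.20000076293945, -29.5], [63.5, -30.299999237060547], [64.0, 34.0], [-45.79999923706055, 34.79999923706055]]
side 1357.5 [[260, 320], [231, 324], [237, 365], [269, 361]]
((12.955184936523438, 0.8800773620605469), (64.49322509765625, 115.71929931640625), 89.14598083496094) [[-45.400001525878906, -30.5], [70.30000305175781, -32.20000076293945], [71.30000305175781, 32.29999923706055], [-44.400001525878906, 34.0]]
```

View pics/c4.png

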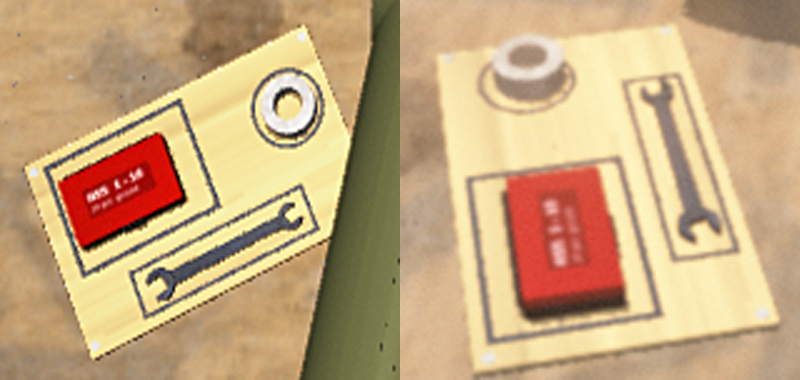

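```bash
python3 -c "
from bench import ticket;print(ticket.close_job())"
```

```text
the job is handed in; nothing more can be done
None
```

I tipped the drill case into its outline with the part-open fingers pushing about 20 mm below its top. It was never gripped or lifted, and no nudging was needed. I then moved the arm clear and handed the job in at about 7.5 s; the system reports no verdict.

**Position:** in the final top view the case lies lid up, with x from about −46 to +64 mm and y from about −30 to +35 mm in the outline's frame. The limits are ±75 and ±55 mm.

**Camera disagreement:** the side view put the +x end at about +71 mm. That mask gave a length of 116 mm against the true 110 mm, so it probably included part of the case's end face. Even that figure is inside the limit.

**Other things:** the collar and spanner look undisturbed by eye in the final view. I did not re-measure them, and did not check the tape measure or the wood offcut. The wrist force readings at the end of each move stayed within about 1 N on each axis.

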